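Send a scoop of glass beads to the blue tray of a keyed bead sorter

ROBOT

A 6-joint arm with a two-finger parallel gripper is mounted at the origin on a cart in front of the work surface, level with it; the furniture and walls round the work are solid. World frame = base frame: x ahead of the robot, y to its left, z up, the work surface at z = 0. Lengths are in mm, angles in degrees, forces in N, time in s.
With the tool pointing down it reaches from about 250 to 800 mm from the base axis. Payload 8.5 kg.
Tool frame: the origin (TCP) lies on the front face of the gripper's body, between the roots of the fingers; the fingertips stand 73 mm ahead of it and the grasp point (between the pads) lies 54 mm ahead of it; z points along the fingers, y is the line along which they close (so a half turn about z gives the same grasp; the last joint's range is limited). The gripper opens to 85 mm and grips with 20 to 120 N. Pads are 22 mm wide; open, the fingers measure 114 mm over their backs; the gripper's body (76 mm by 85 mm) begins 54 mm behind the grasp point. The pads swing forward as they close: fully open they stand 13 mm farther back than shut.
Start: joints at [-72.88, 13.648, -0.773, 75.585, 0, 90], TCP at [154.534, -501.703, 303.876] pointing down, gripper open.
Joint ranges: [-152.45, 152.45], [-59.26, 108.67], [-65.41, 83.53], [-104.44, 129.93], [-82.83, 76.93], [-180, 180]. Speed limits (degrees/s): [127.2, 127.2, 159.86, 180, 180, 180].

INTERFACE

Orientations are given as a 3x3 rotation matrix whose columns are the frame's x, y, z axes.
In Python, from workcell import state, capture, get_calibration, finish_job, spot_in, cut_out, spot_point gives the robot as it stands. The module is installed in compiled form; this text tells all that it offers.
- The arm moves only by the shell command python3 -m handwheel 'ROWS' [FORCE]. ROWS is a JSON object of lists of equal length, an entry for each row: "rot": the turn, a rotation vector about the tool's x, y, z in degrees, a list of three; "travel": the shift along the tool's x, y, z in m, a list of three; "claw": the closure, from 0 (fully open) to 1 (shut). A call has 1 to 12 rows; each row is the pose to reach, as a shift and turn from the pose commanded when the call began, along the tool's axes at that moment; what a row does not reach only later rows make up. A row lasts 1/8 s, in which the tool goes at most 62.5 mm and 10.7 degrees, less where a joint would pass 70% of its speed; a pose out of reach is approached as far as the arm can. A call with a gripper value outside its range is refused whole. The fingers move at their own pace and stop on an object; FORCE is the grip in N (left out, the last holds). Time passes only in rows, so rows that repeat a pose let the fingers close. It gives the time, the measured TCP pose, the force, the opening and the grip force at its end, in the units of the state.
- state(): the state, without advancing time (a new reading comes with each control period).
- capture(name): name is "scene" or "top" or "wrist"; returns the picture (480x640x3 uint8, red, green, blue); there is no depth.
- get_calibration(name): a dict with "fx", "fy", "cx", "cy" (pixels), "rvec" (rotation vector, rad) and "tvec" (3), from world to camera coordinates, as OpenCV has them; the wrist camera has in their place "T_tool_cam" (4x4, takes a point from camera to tool coordinates, whose origin is the TCP and whose axes are the flange's). Camera axes: x right, y down, z forward; pixel columns grow to the right and rows downward; lengths in mm; the calibration is good to about 2 mm. A picture is of the moment at which its call begins: read the wrist's pose just before it. get_calibration takes no time and is no camera call.
- finish_job(): hands the job in; it is judged then, once.
Trained networks look in the newest picture that a camera, given by its name, has taken for a name from the list of things; names that differ only in an ending like _2 or _b are one class to them, and where a whole thing is asked for, a point or a joint stands for the part that bears it (a point fixed in the world has none). Each returns a list of dicts, best first, with "confidence" (0 to 1); they miss things now and then, are a little off and sometimes report something else, mostly with a low value. They report only what shows in the picture. A call takes as long as a camera call.
- spot_in(query, camera): "extent" ([centre column, centre row, width, height] in pixels, round what is visible of it).
- cut_out(query, camera): "pixels" (480x640 bool, what is visible of it) and "extent" ([centre column, centre row, width, height] in pixels, round what is visible of it).
- spot_point(query, camera): "location" ([column, row] in pixels: a listed point, or the origin of a listed thing).
The state is a dict: "t": time; "q": joint angles; "dq": joint speeds; "tau": joint torques, N m; "ee_pos": TCP position; "eef_rot": TCP orientation; "contact_force": force on the tool from outside, world axes, zero at the start; "wrist_torque": the same for the moment, N m; "grip_width": opening from 0.0 (shut) to 1.0 (fully open); "grasp_force": force on a finger pad.
Only numpy, scipy, OpenCV 4.12 (cv2) and the standard library are available. Lean on these libraries where they do the work, as an engineer would, in place of code of your own. Each camera call takes 0.05 s, during which the arm holds its last target. There are 200 camera calls.

TASK

First take the scoop of blue beads by its body (its handle is hemmed in by a bottle and a vase) and stand it on the cork mat. Then set the sorter for the blue tray: press the blue key right home so that the yellow one pops up, and swing the orange flap fully across so that it closes the yellow tray's lane. Now take the scoop again by its wooden handle, pour all three beads into the top of the chute so that they slide into the blue tray, and stand the scoop back on the mat, leaving the bottle, vase, spice jar and candle where they are.

Things in the scene. Friction and masses are not known exactly. Their poses are not given: they have to be found in the camera images.
- sorter: Fixed bead sorter: aluminium Y-chute on grey legs, grey key console (116 x 60 mm, x -23 to 93, y -142 to -83, top z=78 mm) at its right. Origin: on the table under the chute; x points up the chute (away from the robot at yaw 0), y to its left. Floor slopes at 0.58 rad from x=-50, z=30 mm to x=109, z=134 mm; 82 mm wide inside (y +-41). A divider parts its lower 65 mm into a left and right lane
- inlet (a point): Point on the chute floor, mid-width, 25 mm (along the slope) below the top end: pour here. In the sorter's frame x=88, y=0, z=120 mm; axes as the sorter's. The side walls stand 47 mm off the floor here (32 mm lower down), a 10 mm lip closes the top end
- flap (a joint): Orange diverter flap, 72 mm plate: hinge square to the sloping floor, at the divider's upper end; it points up the slope. 0 = straight up the slope; positive swings its free end to the sorter's left (+y) and closes the left lane, so beads go right; negative closes the right lane, so beads go left. Stops at -0.52 and +0.52; stays where it is left (friction 0.04 Nm). Starts within 0.15 of 0
- flap_knob (a point): Centre of the orange 18 mm ball on the flap's 8 mm upright steel pin, by which the flap is swung (58 mm from the hinge line, 152 mm above the table; from straight, the ball moves about 29 mm to either side). The chute walls beside it end 40 mm below the ball's centre; their higher part (z=145 mm) begins 22 mm farther up the chute (+x)
- blue_tray: Blue plastic tray at the foot of one lane (left or right: it varies), 62 x 41 x 45 mm, open on top, floor 3 mm, fixed. Origin: centre of its underside; axes as the sorter's. In the sorter's frame its y is +21 mm (left lane) or -21 mm (right lane). Its blue shutter at the lane's end is lifted 35 mm while the blue key is down, shut when that key is up
- yellow_tray: Yellow plastic tray at the foot of the other lane, alike, with a yellow shutter worked by the yellow key
- key_blue (a joint): Blue key of the interlocked bank, opens the blue shutter: 0 = up, grows as it is pressed down (m), 0.012 = fully down at its end stop. Pressing takes 1 to 4 N; as a key goes down, the interlock drives the key that was down up by as much, so it must be pressed right home; keys stay where they are left. Starts up
- key_blue_top (a point): Middle of the top face of the blue key (27 mm along the sorter's x, 40 mm along y; 107 mm above the table when up). The three keys stand in a row along the sorter's x at 34 mm spacing, in varying order
- key_yellow (a joint): Yellow key, opens the yellow shutter: 0 = fully down (as at the start), -0.012 = fully up (m)
- key_yellow_top (a point): Middle of the top face of the yellow key, same size
- key_white (a joint): White key, shuts both shutters; values as the blue key. Starts up and is not needed
- key_white_top (a point): Middle of the top face of the white key, same size
- scoop: Loose steel scoop, about 0.12 kg with handle: flat pan 90 (x) x 56 (y) mm, 3 mm thick, walls 30 mm high at both sides and the back, open at the mouth (-x end). Origin: centre of its underside; x points from mouth to handle. At the start the handle stands in a narrow gap between the blue bottle (+y) and the pink vase (-y), so it can be taken only across the pan's side walls, near the mouth
- scoop_handle: Wooden handle of the scoop, part of it: 74 mm long, 12 mm wide, 24 mm high, straight out of the pan's back. Origin: middle of its inner end, 45 mm behind the scoop's origin and 28 mm above its underside; it runs along +x from there (axes as the scoop's)
- scoop_mouth (a point): Middle of the scoop floor's front edge (the mouth), 45 mm before the scoop's origin, 3 mm above the underside
- bead_1: Loose cobalt-blue glass bead, a smooth flat-bottomed dome, 20 mm across, 15 mm high, 15 g, slippery (friction about 0.25); origin: centre of its flat underside. Starts in the scoop
- bead_2: Second bead, alike
- bead_3: Third bead, alike
- mat: Cork mat lying on the table, 170 (x) x 100 (y) x 4 mm, fixed; origin: centre of its underside
- blue_bottle: Loose blue glass bottle with a cork, 48 mm across, 111 mm high; origin: centre of its foot; beside the scoop's handle; bystander
- pink_vase: Loose pink glass vase, 72 mm across, 122 mm high; origin: centre of its foot; on the other side of the scoop's handle; bystander
- spice_jar: Loose glass spice jar with a green label and dark cap, 41 mm across, 104 mm high; origin: centre of its foot; near the sorter's console; bystander
- candle: Loose tea candle in a metal cup, 38 mm across, 15 mm high; origin: centre of its underside; left of the sorter; bystander

How it is judged (in metres and radians):
On the way, in this order (a step that is already met when the one before it is completed fails the run):
1. the scoop stands on the mat, let go, with all three beads in it (x of scoop in the frame of mat between -0.07 and 0.07 m and y of scoop in the frame of mat between -0.05 and 0.05 m and z of scoop in the frame of mat between -0.002 and 0.01 m and angle between scoop's own z axis and vertical below 0.12 rad and contact force between the fingers and scoop below 0.3 N and linear speed of scoop below 0.02 m/s and x of bead_1 in the frame of scoop between -0.05 and 0.05 m and y of bead_1 in the frame of scoop between -0.03 and 0.03 m and z of bead_1 in the frame of scoop between -0.002 and 0.03 m and x of bead_2 in the frame of scoop between -0.05 and 0.05 m and y of bead_2 in the frame of scoop between -0.03 and 0.03 m and z of bead_2 in the frame of scoop between -0.002 and 0.03 m and x of bead_3 in the frame of scoop between -0.05 and 0.05 m and y of bead_3 in the frame of scoop between -0.03 and 0.03 m and z of bead_3 in the frame of scoop between -0.002 and 0.03 m), for 0.2 s.
2. the blue key is down, the yellow and white keys are up, the flap closes the yellow tray's lane, and the beads are still in the scoop (value of joint key_blue above 0.009 m and value of joint key_yellow below -0.009 m and value of joint key_white below 0.003 m and ((y of blue_tray in the frame of sorter above 0 m and value of joint flap below -0.42 rad) or (y of blue_tray in the frame of sorter below 0 m and value of joint flap above 0.42 rad)) and x of bead_1 in the frame of scoop between -0.05 and 0.05 m and y of bead_1 in the frame of scoop between -0.03 and 0.03 m and z of bead_1 in the frame of scoop between -0.002 and 0.03 m and x of bead_2 in the frame of scoop between -0.05 and 0.05 m and y of bead_2 in the frame of scoop between -0.03 and 0.03 m and z of bead_2 in the frame of scoop between -0.002 and 0.03 m and x of bead_3 in the frame of scoop between -0.05 and 0.05 m and y of bead_3 in the frame of scoop between -0.03 and 0.03 m and z of bead_3 in the frame of scoop between -0.002 and 0.03 m), for 0.2 s.
3. the scoop, held by its wooden handle, is tilted mouth down over the top of the chute (angle between scoop's own z axis and vertical above 0.4 rad and horizontal distance between scoop_mouth and inlet below 0.06 m and contact force between the fingers and scoop_handle above 0.3 N), for 0.1 s.
At the end, for the whole second after the job is handed in: All three beads rest in the blue tray; blue key down (over 9 mm), yellow and white keys up (within 3 mm); flap within 0.1 rad of the stop that closes the yellow lane; scoop level (0.12 rad), let go and at rest on the mat, its origin within 70 mm (mat x) and 50 mm (mat y) of the mat's centre (x of bead_1 in the frame of blue_tray between -0.032 and 0.032 m and y of bead_1 in the frame of blue_tray between -0.021 and 0.021 m and z of bead_1 in the frame of blue_tray between -0.002 and 0.04 m and linear speed of each of bead_1, bead_2, bead_3, scoop below 0.02 m/s and x of bead_2 in the frame of blue_tray between -0.032 and 0.032 m and y of bead_2 in the frame of blue_tray between -0.021 and 0.021 m and z of bead_2 in the frame of blue_tray between -0.002 and 0.04 m and x of bead_3 in the frame of blue_tray between -0.032 and 0.032 m and y of bead_3 in the frame of blue_tray between -0.021 and 0.021 m and z of bead_3 in the frame of blue_tray between -0.002 and 0.04 m and value of joint key_blue above 0.009 m and value of joint key_yellow below -0.009 m and value of joint key_white below 0.003 m and ((y of blue_tray in the frame of sorter above 0 m and value of joint flap below -0.42 rad) or (y of blue_tray in the frame of sorter below 0 m and value of joint flap above 0.42 rad)) and x of scoop in the frame of mat between -0.07 and 0.07 m and y of scoop in the frame of mat between -0.05 and 0.05 m and z of scoop in the frame of mat between -0.002 and 0.01 m and angle between scoop's own z axis and vertical below 0.12 rad and contact force between the fingers and scoop below 0.3 N); the robot touches nothing.
It fails at once if the blue bottle is shoved more than 25 mm or tipped (distance of blue_bottle from where it was at the start of the episode above 0.025 m or angle between blue_bottle's own z axis and vertical above 0.3 rad).
It fails at once if the pink vase is shoved more than 25 mm or tipped (distance of pink_vase from where it was at the start of the episode above 0.025 m or angle between pink_vase's own z axis and vertical above 0.3 rad).
It fails at once if the spice jar is shoved more than 25 mm or tipped (distance of spice_jar from where it was at the start of the episode above 0.025 m or angle between spice_jar's own z axis and vertical above 0.3 rad).
It fails at once if the candle is shoved more than 25 mm or tipped (distance of candle from where it was at the start of the episode above 0.025 m or angle between candle's own z axis and vertical above 0.3 rad).
It also fails if it takes over 72 s, if anything falls off the work surface, if the arm or the gripper's body presses on something with over 40 N, if the wrist force passes 120 N, or if a joint passes its speed limit or range.

## Working session

There is one attempt and no reset: what is moved stays moved. The work goes in short steps, Python scripts to look and compute and a shell command to move; the robot and the scene stay as the last step left them, time stands still between calls to the robot, and variables do not carry over. Pictures are saved under pics/ and viewed, at most 14 in all, crops included, and the job is handed in when it is done.

```bash
mkdir -p pics
cat > h.py <<'E'
import numpy as np, cv2
from workcell import *
def cam(n):
    c=get_calibration(n)
    K=np.array([[c['fx'],0,c['cx']],[0,c['fy'],c['cy']],[0,0,1.]])
    if n=='wrist':
        s=state();T=np.eye(4);T[:3,:3]=s['eef_rot'];T[:3,3]=s['ee_pos']
        M=T@np.array(c['T_tool_cam']);return K,M[:3,:3],M[:3,3]
    R=cv2.Rodrigues(np.array(c['rvec'],float))[0];return K,R.T,-R.T@np.array(c['tvec'],float).ravel()
def ray(n,p):
    K,R,o=cam(n);d=R@np.linalg.inv(K)@np.array([p[0],p[1],1.]);return o,d
def atz(n,p,z):
    o,d=ray(n,p);return o+d*(z-o[2])/d[2]
def tri(a,b):
    (o1,d1),(o2,d2)=ray(*a),ray(*b)
    s=np.linalg.lstsq(np.c_[d1,-d2],o2-o1,rcond=None)[0]
    x,y=o1+d1*s[0],o2+d2*s[1];return (x+y)/2,np.linalg.norm(x-y)
def proj(n,X):
    K,R,o=cam(n);c=K@(R.T@(np.array(X,float)-o));return c[:2]/c[2]
def save(n,f):
    im=capture(n);cv2.imwrite('pics/'+f,im[:,:,::-1]);return im
E
python3 - <<'E'
from h import *
np.set_printoptions(precision=1,suppress=True)
save('scene','s0.png');save('top','t0.png')
for q in ['inlet','flap_knob','key_blue_top','key_yellow_top','key_white_top','scoop','scoop_handle','scoop_mouth','mat','blue_bottle','pink_vase','spice_jar','candle','sorter','blue_tray','yellow_tray','bead_1']:
    L={}
    for n in ['top','scene']:
        r=spot_point(q,n); L[n]=r
        print(q,n,[(np.array(x['location']),round(x['confidence'],2)) for x in r[:3]])
    if L['top'] and L['scene']: print('   tri',*tri(('top',L['top'][0]['location']),('scene',L['scene'][0]['location'])))
print(state()); print(cam('top')[2],cam('scene')[2])
E
```

```text
inlet top [(array([231.9, 200.8]), 0.78)]
inlet scene [(array([391.1, 233.6]), 0.7)]
   tri [618.8 208.5 117.2] 23.577147989534893
flap_knob top [(array([240.1, 234.7]), 0.55)]
flap_knob scene [(array([376.8, 212.2]), 0.6)]
   tri [544.9 195.4 155.6] 9.665543003439613
key_blue_top top [(array([291.5, 230.9]), 0.6)]
key_blue_top scene [(array([345.6, 239.2]), 0.55)]
   tri [558.8  79.4 111.4] 1.205074087054489
key_yellow_top top [(array([288.6, 218.7]), 0.51)]
key_yellow_top scene [(array([351.6, 249. ]), 0.46)]
   tri [587.9  83.9  92.7] 7.680626980616976
key_white_top top [(array([290.2, 204.4]), 0.66)]
key_white_top scene [(array([360.7, 249. ]), 0.54)]
   tri [621.7  83.5 107.6] 0.49601541481192724
scoop top [(array([440.6, 275.3]), 0.65)]
scoop scene [(array([209.5, 304.1]), 0.94)]
   tri [ 466.6 -296.1   -4.7] 4.2542487849058634
scoop_handle top [(array([449.1, 256.9]), 0.48)]
scoop_handle scene [(array([210.6, 302.9]), 0.54)]
   tri [ 510.9 -307.5   30.5] 0.814042686998089
scoop_mouth top [(array([440.3, 288.4]), 0.57)]
scoop_mouth scene [(array([208.5, 295.1]), 0.79)]
   tri [
[... 1402 characters left out ...]
1, 271.9]), 0.62), (array([449.8, 261.5]), 0.45), (array([445.7, 274. ]), 0.41)]
bead_1 scene [(array([217.5, 303.5]), 0.6), (array([204., 307.]), 0.54)]
   tri [ 477.6 -285.    -0.6] 9.471676376553512
{'t': 1.8, 'q': array([-72.9,  13.6,  -0.8,  75.6,   0. ,  90. ]), 'dq': array([-0. ,  0. , -0.2,  0. ,  0.1,  0. ]), 'tau': array([ -0. , -53.9,  34.7,   0. ,   0. ,   0. ]), 'ee_pos': array([ 154.5, -501.7,  303.9]), 'eef_rot': array([[ 1. ,  0.3, -0. ],
       [ 0.3, -1. ,  0. ],
       [ 0. , -0. , -1. ]]), 'contact_force': array([-0.6,  0.5,  0. ]), 'wrist_torque': array([-0. ,  0. ,  0.1]), 'grasp_force': 0.0, 'grip_width': 0.999933663407187}
[ 388.7   25.3 1330.6] [1460.8 -590.2  715.2]
```

View pics/s0.png

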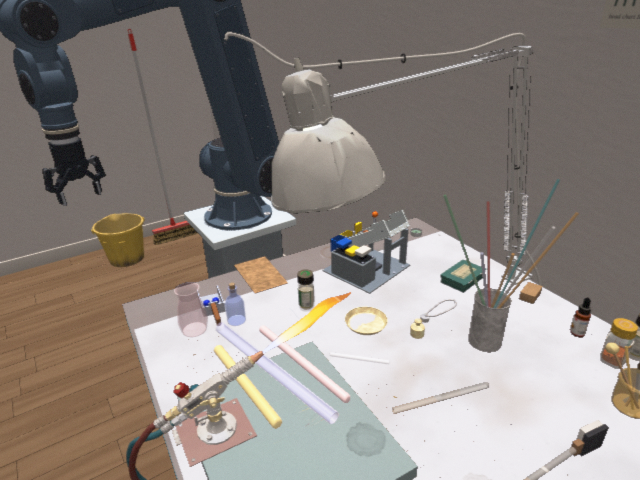

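View pics/t0.png

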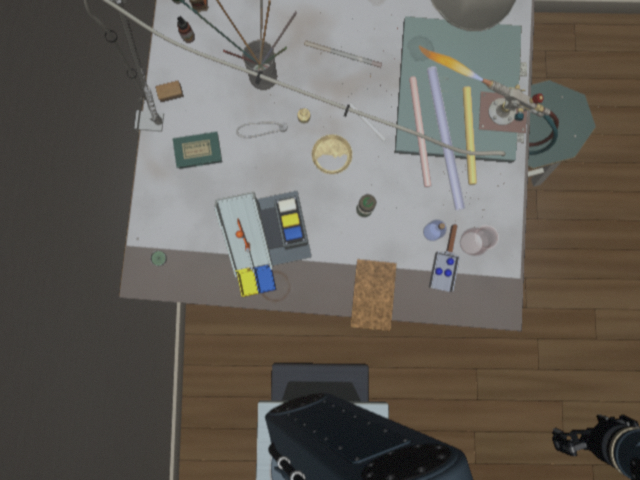

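The scene view shows the scoop at (210,303) with its handle between the vase and the bottle, the mat at (260,274), and the sorter at (370,255). The top view shows the sorter's chute axis running up and slightly left. The yellow tray is on the left at (248,282) and the blue on the right at (265,278). The keys from near to far are blue, yellow (down) and white. So the flap has to go positive. The fix from blue key to sorter agrees at about (532,188) with a yaw of about 13°.

```bash
cat >> h.py <<'E'
np.set_printoptions(precision=1,suppress=True)
def Rd(yaw,pitch=0):
    "tool down, x at yaw (deg); pitch>0 lowers the -x side (turn about +y world-local: handle end up)"
    c,s=np.cos(np.radians(yaw)),np.sin(np.radians(yaw))
    R=np.array([[c,s,0],[s,-c,0],[0,0,-1.]])
    y=np.array([-s,c,0]);return cv2.Rodrigues(-np.radians(pitch)*y)[0]@R
def plan(p,R):
    s=state();A=np.array(s['eef_rot'])
    U=np.linalg.svd(A);A=U[0]@U[2]
    print('travel mm',A.T@(np.array(p)-s['ee_pos']),'rot',np.degrees(cv2.Rodrigues(A.T@R)[0].ravel()))
E
python3 - <<'E'
from h import *
print(np.array(get_calibration('wrist')['T_tool_cam']),cam('wrist')[0])
plan([410,-290,300],Rd(-12))
E
```

```text
[[  0.   -1.   -0.3  67. ]
 [  1.    0.   -0.    0.8]
 [  0.   -0.3   1.  -71.6]
 [  0.    0.    0.    1. ]] [[388.    0.  321.9]
 [  0.  388.  234.6]
 [  0.    0.    1. ]]
travel mm [ 306.5 -127.1    3.9] rot [-0.   0.  29.1]
```

Run:
```python
from h import *
plan([490,-305,300],Rd(-12))
```

```text
travel mm [378.5 -89.2   3.9] rot [-0.   0.  29.1]
```

```bash
python3 -m handwheel '{"travel":[[0.05,-0.012,0],[0.1,-0.025,0],[0.15,-0.037,0],[0.2,-0.05,0],[0.25,-0.06,0],[0.3,-0.07,0],[0.35,-0.08,0],[0.3785,-0.089,0.004],[0.3785,-0.089,0.004],[0.3785,-0.089,0.004],[0.3785,-0.089,0.004]],"rot":[[0,0,4],[0,0,8],[0,0,12],[0,0,16],[0,0,20],[0,0,24],[0,0,28],[0,0,29.1],[0,0,29.1],[0,0,29.1],[0,0,29.1]],"claw":[0,0,0,0,0,0,0,0,0,0,0]}' 60
python3 - <<'E'
from h import *
s=state();print(s['ee_pos'],s['q'])
im=save('wrist','w1.png')
for q,z in [('scoop',0),('scoop_mouth',3),('scoop_handle',28),('blue_bottle',0),('pink_vase',0)]:
    for r in spot_point(q,'wrist')[:2]: print(q,r['location'],round(r['confidence'],2),atz('wrist',r['location'],z))
E
```

```text
t: 3.18
ee_pos: [489.2, -305.9, 300.1]
eef_rot: [[0.978, -0.209, -0.0], [-0.209, -0.978, -0.0], [-0.0, 0.0, -1.0]]
contact_force: [0.3, 0.4, 0.2]
grip_width: 1.002
grasp_force: 0.0
[ 489.2 -305.9  300.1] [-32.   18.9   6.   77.2  -0.  160. ]
scoop [313.4, 214.7] 0.81 [ 476.4 -294.8    0. ]
scoop [319.6, 258.0] 0.73 [ 431.4 -291.3    0. ]
scoop_mouth [315.0, 262.8] 0.78 [ 428.5 -285.9    3. ]
scoop_handle [311.8, 174.3] 0.65 [ 518.4 -303.    28. ]
blue_bottle [262.6, 116.6] 0.73 [ 576.3 -268.7    0. ]
blue_bottle [313.5, 217.5] 0.6 [ 474.  -294.1    0. ]
pink_vase [376.1, 122.2] 0.9 [ 549.8 -369.4    0. ]
```

View pics/w1.png

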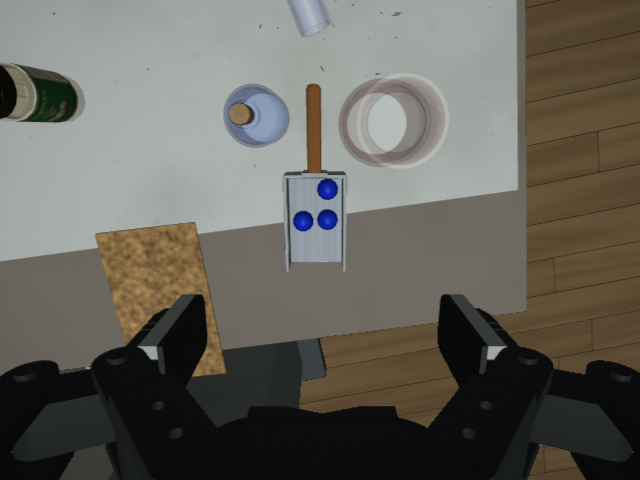

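Run:
```python
from h import *
plan([452,-290.3,78],Rd(-11))
```

```text
travel mm [-40.1  -7.  222. ] rot [-0. -0. -1.]
```

```bash
python3 -m handwheel '{"travel":[[-0.04,-0.007,0.03],[-0.04,-0.007,0.08],[-0.04,-0.007,0.13],[-0.04,-0.007,0.17],[-0.04,-0.007,0.195],[-0.04,-0.007,0.21],[-0.04,-0.007,0.222],[-0.04,-0.007,0.222]],"rot":[[0,0,-1],[0,0,-1],[0,0,-1],[0,0,-1],[0,0,-1],[0,0,-1],[0,0,-1],[0,0,-1]],"claw":[0,0,0,0,0,0,0,0]}' 60
python3 -m handwheel '{"travel":[[0,0,0],[0,0,0],[0,0,0],[0,0,0],[0,0,0],[0,0,0]],"rot":[[0,0,0],[0,0,0],[0,0,0],[0,0,0],[0,0,0],[0,0,0]],"claw":[0.25,0.4,0.6,0.8,0.8,0.8]}' 50
python3 - <<'E'
from h import *
save('wrist','w2.png');save('scene','s2.png')
E
```

```text
t: 4.47
ee_pos: [452.3, -290.1, 77.7]
eef_rot: [[0.982, -0.191, -0.0], [-0.191, -0.982, 0.0], [-0.0, -0.0, -1.0]]
contact_force: [-0.1, 0.8, 0.3]
grip_width: 0.999
grasp_force: 0.0
t: 5.22
ee_pos: [452.9, -290.5, 79.0]
eef_rot: [[0.982, -0.191, 0.002], [-0.191, -0.982, -0.001], [0.002, 0.001, -1.0]]
contact_force: [-0.6, -0.8, 5.2]
grip_width: 0.649
grasp_force: 52.9
```

View pics/w2.png

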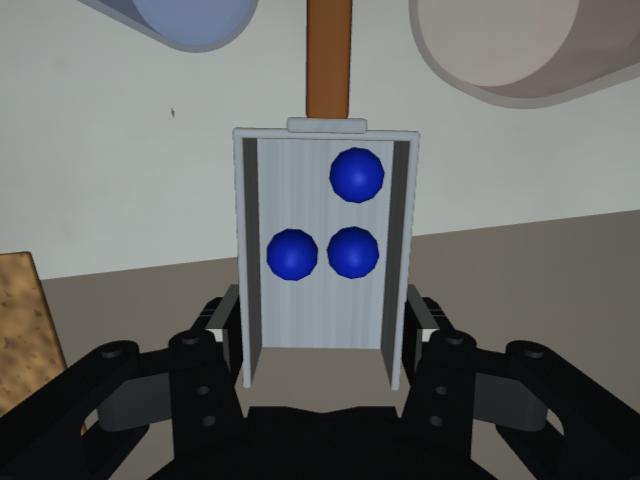

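```bash
python3 -m handwheel '{"travel":[[0,0,-0.006],[0,0,-0.02],[0,0,-0.04],[0,0,-0.06],[0,0,-0.08],[0,0,-0.1],[0,0,-0.12],[0,0,-0.135],[0,0,-0.145],[0,0,-0.15]],"rot":[[0,0,0],[0,0,0],[0,0,0],[0,0,0],[0,0,0],[0,0,0],[0,0,0],[0,0,0],[0,0,0],[0,0,0]],"claw":[0.8,0.8,0.8,0.8,0.8,0.8,0.8,0.8,0.8,0.8]}' 60
python3 - <<'E'
from h import *
print(atz('top',(372.8,292.7),4), atz('scene',(258.6,274.2),4))
m=capture('wrist'); 
r=spot_point('scoop_mouth','wrist');print([(x['location'],x['confidence'],atz('wrist',x['location'],153)) for x in r[:2]])
a=np.radians(-5)
plan([420-22*np.cos(a),-126-22*np.sin(a),83],Rd(-5))
E
```

```text
t: 6.58
ee_pos: [452.4, -290.1, 228.4]
eef_rot: [[0.982, -0.19, 0.0], [-0.19, -0.982, -0.0], [0.0, 0.0, -1.0]]
contact_force: [0.6, -0.4, -1.5]
grip_width: 0.643
grasp_force: 63.7
[ 421.1 -122.1    4. ] [ 422.3 -129.9    4. ]
[([321.6, 346.4], 0.73, array([ 430.2, -286.2,  153. ]))]
travel mm [ -85.  -152.6  145.1] rot [-0. -0. -6.]
```

```bash
python3 -m handwheel '{"travel":[[-0.004,-0.007,0],[-0.012,-0.021,0],[-0.023,-0.042,0],[-0.035,-0.063,0],[-0.047,-0.084,0],[-0.058,-0.105,0.005],[-0.07,-0.126,0.015],[-0.079,-0.142,0.03],[-0.083,-0.15,0.05],[-0.085,-0.1525,0.07],[-0.085,-0.1525,0.09],[-0.085,-0.1525,0.105]],"rot":[[0,0,0],[0,0,-0.5],[0,0,-1],[0,0,-2],[0,0,-3],[0,0,-4],[0,0,-5],[0,0,-5.5],[0,0,-6],[0,0,-6],[0,0,-6],[0,0,-6]],"claw":[0.8,0.8,0.8,0.8,0.8,0.8,0.8,0.8,0.8,0.8,0.8,0.8]}' 60
python3 -m handwheel '{"travel":[[0,0,0.015],[0,0,0.027],[0,0,0.034],[0,0,0.038],[0,0,0.04],[0,0,0.04]],"rot":[[0,0,0],[0,0,0],[0,0,0],[0,0,0],[0,0,0],[0,0,0]],"claw":[0.8,0.8,0.8,0.8,0.8,0.8]}' 60
```

```text
t: 8.18
ee_pos: [397.1, -123.2, 122.2]
eef_rot: [[0.996, -0.086, -0.001], [-0.086, -0.996, 0.0], [-0.001, -0.0, -1.0]]
contact_force: [0.7, 0.5, -1.0]
grip_width: 0.645
grasp_force: 63.7
t: 8.93
ee_pos: [398.2, -124.2, 83.2]
eef_rot: [[0.996, -0.087, 0.0], [-0.087, -0.996, 0.0], [0.0, -0.0, -1.0]]
contact_force: [-0.2, -0.4, -0.9]
grip_width: 0.64
grasp_force: 63.8
```

```bash
python3 -m handwheel '{"travel":[[0,0,0.001],[0,0,0.001],[0,0,0.001],[0,0,0.001],[0,0,0.001],[0,0,-0.02],[0,0,-0.06],[0,0,-0.11],[0,0,-0.16],[0,0,-0.17]],"rot":[[0,0,0],[0,0,0],[0,0,0],[0,0,0],[0,0,0],[0,0,0],[0,0,0],[0,0,0],[0,0,0],[0,0,0]],"claw":[0.8,0.3,0,0,0,0,0,0,0,0]}' 60
python3 - <<'E'
from h import *
save('wrist','w3.png')
for q,z in [('scoop',4),('scoop_mouth',7),('scoop_handle',32),('mat',4),('bead_1',7)]:
    for r in spot_point(q,'wrist')[:3]: print(q,r['location'],round(r['confidence'],2),atz('wrist',r['location'],z))
E
```

```text
t: 10.18
ee_pos: [399.2, -124.6, 255.8]
eef_rot: [[0.996, -0.087, 0.005], [-0.087, -0.996, -0.001], [0.005, 0.001, -1.0]]
contact_force: [0.3, -0.9, -0.9]
grip_width: 1.001
grasp_force: 0.0
scoop [319.6, 186.6] 0.62 [ 418.9 -124.5    4. ]
scoop_handle [322.4, 132.0] 0.98 [ 461.  -130.1   32. ]
bead_1 [305.6, 192.5] 0.8 [ 413.6 -112.     7. ]
bead_1 [334.4, 152.7] 0.8 [ 443.5 -138.     7. ]
bead_1 [336.8, 188.7] 0.79 [ 414.5 -137.7    7. ]
```

View pics/w3.png

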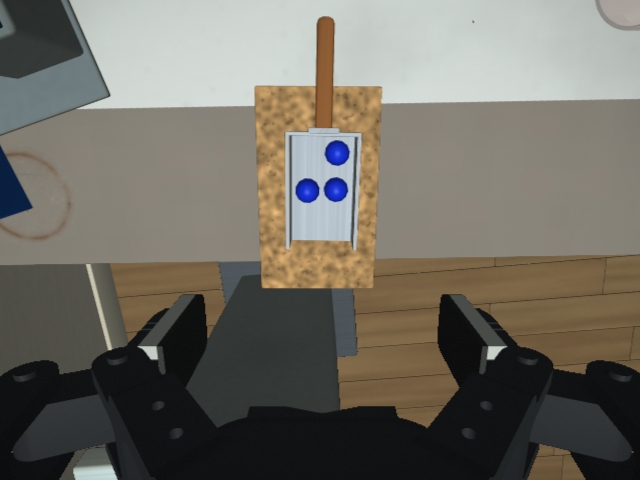

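The scoop stands centred on the mat with all three beads in it: pan at (323,190), handle up to (325,20). Next is the sorter.

Run:
```python
from h import *
plan([600,145,330],Rd(13))
```

```text
travel mm [ 178.4 -285.6  -78.9] rot [ -0.1   0.1 -18. ]
```

```bash
python3 -m handwheel '{"travel":[[0.02,-0.03,-0.01],[0.05,-0.08,-0.03],[0.08,-0.13,-0.05],[0.11,-0.18,-0.065],[0.14,-0.22,-0.075],[0.165,-0.26,-0.079],[0.178,-0.2856,-0.079],[0.178,-0.2856,-0.079],[0.178,-0.2856,-0.079],[0.178,-0.2856,-0.079]],"rot":[[0,0,-2],[0,0,-5],[0,0,-8],[0,0,-11],[0,0,-14],[0,0,-16],[0,0,-18],[0,0,-18],[0,0,-18],[0,0,-18]],"claw":[0,0.3,0.6,1,1,1,1,1,1,1]}' 40
python3 - <<'E'
from h import *
print(state()['ee_pos'])
save('wrist','w4.png')
for q,z in [('key_blue_top',107),('key_yellow_top',95),('key_white_top',107),('flap_knob',152),('inlet',120),('sorter',0),('blue_tray',0),('yellow_tray',0)]:
    for r in spot_point(q,'wrist')[:2]: print(q,r['location'],round(r['confidence'],2),atz('wrist',r['location'],z))
E
```

```text
t: 11.72
ee_pos: [600.3, 141.1, 331.8]
eef_rot: [[0.973, 0.229, -0.001], [0.229, -0.973, 0.002], [-0.001, -0.002, -1.0]]
contact_force: [0.2, -0.1, 0.2]
grip_width: 0.0
grasp_force: 0.0
[600.3 141.1 331.8]
key_blue_top [380.8, 286.1] 0.77 [554.5  80.9 107. ]
key_blue_top [382.4, 246.7] 0.64 [587.5  88.7 107. ]
key_yellow_top [384.6, 246.3] 0.86 [585.2  84.4  95. ]
key_white_top [390.2, 208.9] 0.86 [618.8  91.3 107. ]
key_white_top [236.2, 186.5] 0.19 [608.4 211.2 107. ]
flap_knob [389.1, 209.1] 0.63 [625.7 101.9 152. ]
flap_knob [226.6, 292.4] 0.59 [542.  196.6 152. ]
inlet [241.4, 185.1] 0.95 [613.  205.4 120. ]
inlet [532.9, 374.0] 0.41 [512.7 -60.9 120. ]
sorter [266.7, 248.5] 0.62 [528.6 187.3   0. ]
yellow_tray [253.4, 318.1] 0.88 [442.8 186.1   0. ]
```

View pics/w4.png

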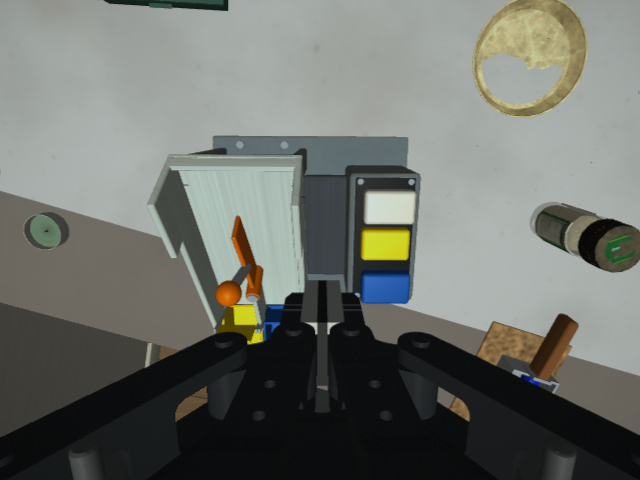

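The knob is at (228,293), the keys run blue (385,287), yellow (384,245), white (388,207), and the flap is roughly straight. I'll fit the sorter frame to these.

```bash
cat >> h.py <<'E'
def fit(L,W):
    L,W=np.array(L,float),np.array(W,float);l,w=L-L.mean(0),W-W.mean(0)
    a=np.arctan2((l[:,0]*w[:,1]-l[:,1]*w[:,0]).sum(),(l*w).sum())
    R=np.array([[np.cos(a),-np.sin(a)],[np.sin(a),np.cos(a)]]);t=W.mean(0)-R@L.mean(0)
    return np.degrees(a),R,t,W-(L@R.T+t)
E
python3 - <<'E'
from h import *
from scipy.optimize import least_squares
P={'kb':((1,-112,107),(385,285)),'ky':((35,-112,95),(384.6,246.3)),'kw':((69,-112,107),(390,208.9)),'in':((88,0,120),(241.4,185.1)),'so':((0,0,0),(266.7,248.5))}
a,R,t,res=fit([v[0][:2] for v in P.values()],[atz('wrist',v[1],v[0][2])[:2] for v in P.values()])
print(a,t,res)
# console corners check: reproject in image
def S(p): q=R@np.array(p[:2])+t; return [*q,p[2]]
for p in [(93,-142,78),(93,-83,78),(-23,-142,78),(109,41,134),(109,-41,134),(109,41,172)]: print(p,proj('wrist',S(p)))
print('knob local',R.T@(atz('wrist',(228.5,292.5),152)[:2]-t))
E
```

```text
12.711948061199164 [528.1 186.8] [[ 3.   0.7]
 [-1.4 -0.2]
 [-1.1 -0.7]
 [-0.9 -0.5]
 [ 0.5  0.6]]
(93, -142, 78) [421.5 172.5]
(93, -83, 78) [350.6 171.8]
(-23, -142, 78) [411.5 300.5]
(109, 41, 134) [175.4 155.2]
(109, -41, 134) [295.4 156.5]
(109, 41, 172) [151.6 159.6]
knob local [15.9  5.4]
```

```bash
cat >> h.py <<'E'
SY=12.7;_a=np.radians(SY);SR=np.array([[np.cos(_a),-np.sin(_a)],[np.sin(_a),np.cos(_a)]]);ST=np.array([528.5,187.])
def S(x,y,z): return np.array([*(SR@[x,y]+ST),z])
E
python3 - <<'E'
from h import *
plan(S(1,-112,190),Rd(SY))
E
```

```text
travel mm [-60.1  51.8 141.9] rot [-0.1 -0.   0.6]
```

```bash
python3 -m handwheel '{"travel":[[-0.03,0.026,0.02],[-0.06,0.0518,0.06],[-0.06,0.0518,0.1],[-0.06,0.0518,0.13],[-0.06,0.0518,0.142],[-0.06,0.0518,0.147],[-0.06,0.0518,0.152],[-0.06,0.0518,0.156]],"rot":[[0,0,0.5],[0,0,0.5],[0,0,0.5],[0,0,0.5],[0,0,0.5],[0,0,0.5],[0,0,0.5],[0,0,0.5]],"claw":[1,1,1,1,1,1,1,1]}' 40
```

```text
t: 13.18
ee_pos: [554.9, 78.3, 176.5]
eef_rot: [[0.975, 0.222, 0.001], [0.222, -0.975, 0.003], [0.002, -0.002, -1.0]]
contact_force: [-0.3, -0.0, 2.0]
grip_width: 0.002
grasp_force: 0.8
```

```bash
python3 - <<'E'
from h import *
s=state();print((SR.T@(s['ee_pos'][:2]-ST)),s['ee_pos'],s['contact_force'])
E
python3 -m handwheel '{"travel":[[0,0,0.003],[0,0,0.006]],"rot":[[0,0,0],[0,0,0]],"claw":[1,1]}' 40
```

```text
[   1.8 -111.9] [554.9  78.3 176.5] [-0.3 -0.   2. ]
t: 13.42
ee_pos: [554.7, 78.2, 170.1]
eef_rot: [[0.975, 0.222, 0.001], [0.222, -0.975, 0.003], [0.001, -0.002, -1.0]]
contact_force: [0.9, 0.6, 1.9]
grip_width: 0.004
grasp_force: 0.8
```

```bash
python3 -m handwheel '{"travel":[[0,0,0.002],[0,0,0.003],[0,0,0.004],[0,0,0.004]],"rot":[[0,0,0],[0,0,0],[0,0,0],[0,0,0]],"claw":[1,1,1,1]}' 40
```

```text
t: 13.92
ee_pos: [554.4, 78.2, 167.5]
eef_rot: [[0.975, 0.222, 0.001], [0.222, -0.975, 0.003], [0.002, -0.002, -1.0]]
contact_force: [-4.7, 0.4, 17.4]
grip_width: 0.001
grasp_force: 9.0
```

Run:
```python
from h import *
plan(S(13,-30,218),Rd(SY))
```

```text
travel mm [ 11.9 -81.9 -50.3] rot [-0.1 -0.1  0.1]
```

```bash
python3 -m handwheel '{"travel":[[0,0,-0.02],[0,0,-0.06],[0.012,-0.02,-0.09],[0.012,-0.05,-0.1],[0.012,-0.082,-0.09],[0.012,-0.082,-0.065],[0.012,-0.082,-0.05],[0.012,-0.082,-0.05]],"rot":[[0,0,0],[0,0,0],[0,0,0],[0,0,0],[0,0,0],[0,0,0],[0,0,0],[0,0,0]],"claw":[1,1,1,1,1,1,1,1]}' 40
python3 -m handwheel '{"travel":[[0,-0.005,0],[0,-0.01,0],[0,-0.015,0],[0,-0.02,0],[0,-0.025,0],[0,-0.03,0]],"rot":[[0,0,0],[0,0,0],[0,0,0],[0,0,0],[0,0,0],[0,0,0]],"claw":[1,1,1,1,1,1]}' 40
python3 - <<'E'
from h import *
s=state();print((SR.T@(s['ee_pos'][:2]-ST)),SR.T@s['contact_force'][:2])
save('wrist','w5.png')
E
```

```text
t: 14.92
ee_pos: [551.1, 143.5, 214.0]
eef_rot: [[0.969, 0.246, -0.008], [0.247, -0.969, 0.014], [-0.004, -0.016, -1.0]]
contact_force: [-0.5, 0.3, 0.5]
grip_width: -0.001
grasp_force: 0.0
t: 15.68
ee_pos: [548.5, 159.1, 216.5]
eef_rot: [[0.963, 0.269, -0.008], [0.269, -0.963, 0.026], [-0.0, -0.027, -1.0]]
contact_force: [0.0, -0.1, 0.2]
grip_width: 0.002
grasp_force: 0.0
[ 13.4 -31.7] [-0.  -0.1]
```

View pics/w5.png

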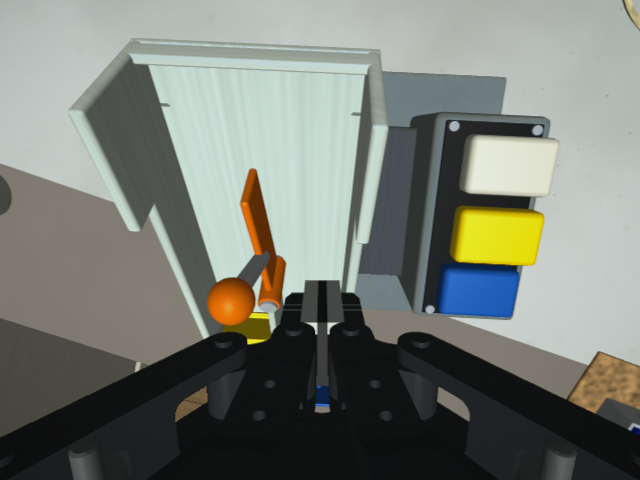

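Run:
```python
from h import *
print(state()['q'],state()['dq'])
plan(S(13,-30,218),Rd(25)); plan(S(13,0,218),Rd(25))
```

```text
[ 15.6  20.5  -4.   65.5   1.6 179.9] [-0.1 -0.  -0.2 -0.1 -0.4  0. ]
travel mm [-0.3 -1.5 -1.5] rot [-1.6 -0.1 -9.4]
travel mm [  1.2 -31.4  -0.7] rot [-1.6 -0.1 -9.4]
```

```bash
python3 -m handwheel '{"travel":[[0,0,0],[0,0,0]],"rot":[[-1.6,0,-9.4],[-1.6,0,-9.4]],"claw":[1,1]}' 40
python3 - <<'E'
from h import *
s=state();print((SR.T@(s['ee_pos'][:2]-ST)),SR.T@s['contact_force'][:2],s['q'])
plan(S(12,-5,218),Rd(25))
E
```

```text
t: 15.98
ee_pos: [548.5, 159.1, 216.5]
eef_rot: [[0.907, 0.422, 0.002], [0.422, -0.907, -0.0], [0.002, 0.001, -1.0]]
contact_force: [-0.5, -0.1, -0.1]
grip_width: -0.003
grasp_force: 0.0
[ 13.4 -31.6] [-0.5  0. ] [ 16.2  20.4  -4.2  65.3  -0.  171.2]
travel mm [  4.3 -26.3  -1.6] rot [ 0.1 -0.1 -0. ]
```

Commands are relative to the pose actually reached. I'll push the knob to the left now.

```bash
python3 -m handwheel '{"travel":[[0.001,-0.006,0],[0.002,-0.011,0],[0.002,-0.016,0],[0.003,-0.021,0],[0.003,-0.026,0],[0.003,-0.031,0],[0.003,-0.031,0]],"rot":[[0,0,0],[0,0,0],[0,0,0],[0,0,0],[0,0,0],[0,0,0],[0,0,0]],"claw":[1,1,1,1,1,1,1]}' 40
python3 - <<'E'
from h import *
s=state();print((SR.T@(s['ee_pos'][:2]-ST)),SR.T@s['contact_force'][:2],s['q'])
E
```

```text
t: 16.85
ee_pos: [538.0, 188.6, 216.4]
eef_rot: [[0.906, 0.423, 0.002], [0.423, -0.906, -0.0], [0.002, 0.001, -1.0]]
contact_force: [1.1, -0.0, -0.1]
grip_width: -0.001
grasp_force: 0.0
[ 9.6 -0.5] [ 1.1 -0.2] [ 19.3  20.3  -4.3  65.3  -0.1 174.3]
```

```bash
python3 -m handwheel '{"travel":[[0.001,-0.004,0],[0.001,-0.007,0],[0.002,-0.01,0],[0.002,-0.012,0]],"rot":[[0,0,0],[0,0,0],[0,0,0],[0,0,0]],"claw":[1,1,1,1]}' 40
python3 - <<'E'
from h import *
s=state();print((SR.T@(s['ee_pos'][:2]-ST)),SR.T@s['contact_force'][:2])
E
```

```text
t: 17.35
ee_pos: [535.3, 198.4, 216.3]
eef_rot: [[0.907, 0.421, 0.003], [0.421, -0.907, -0.005], [0.001, 0.006, -1.0]]
contact_force: [4.7, -15.0, 0.2]
grip_width: 0.001
grasp_force: 7.2
[9.1 9.7] [  1.3 -15.6]
```

```bash
python3 -m handwheel '{"travel":[[0,0.015,0],[0,0.025,-0.03],[0,0.035,-0.08],[0.02,0.045,-0.12],[0.04,0.045,-0.13],[0.04,0.045,-0.13]],"rot":[[0,0,0],[0,0,0],[0,0,0],[0,0,0],[0,0,0],[0,0,0]],"claw":[1,1,1,0.8,0.7,0.7]}' 40
python3 - <<'E'
from h import *
save('wrist','w6.png')
for q,z in [('flap_knob',152),('key_blue_top',95),('key_yellow_top',107),('key_white_top',107),('inlet',120),('sorter',0)]:
    for r in spot_point(q,'wrist')[:1]: X=atz('wrist',r['location'],z);print(q,r['location'],round(r['confidence'],2),X,SR.T@(X[:2]-ST))
plan([480,-130,280],Rd(175))
print(state()['q'])
E
```

```text
t: 18.1
ee_pos: [591.1, 176.3, 346.8]
eef_rot: [[0.907, 0.422, 0.003], [0.422, -0.907, 0.001], [0.003, 0.001, -1.0]]
contact_force: [0.4, 0.2, -0.0]
grip_width: 0.301
grasp_force: 0.0
flap_knob [236.6, 277.6] 0.93 [528.4 215.7 152. ] [ 6.2 28. ]
key_blue_top [400.0, 291.9] 0.81 [551.   80.3  95. ] [  -1.5 -109. ]
key_yellow_top [419.8, 265.3] 0.91 [583.2  81.1 107. ] [  30.1 -115.3]
key_white_top [431.9, 228.5] 0.68 [615.8  87.6 107. ] [  63.3 -116.1]
inlet [417.4, 262.6] 0.57 [587.4  89.1 120. ] [  35.9 -108.4]
sorter [286.9, 239.4] 0.56 [524.7 188.7   0. ] [-3.3  2.5]
travel mm [-228.4  231.1   66.2] rot [   0.1    0.1 -150. ]
[ 16.6  22.4  18.   85.6  -0.1 171.7]
```

View pics/w6.png

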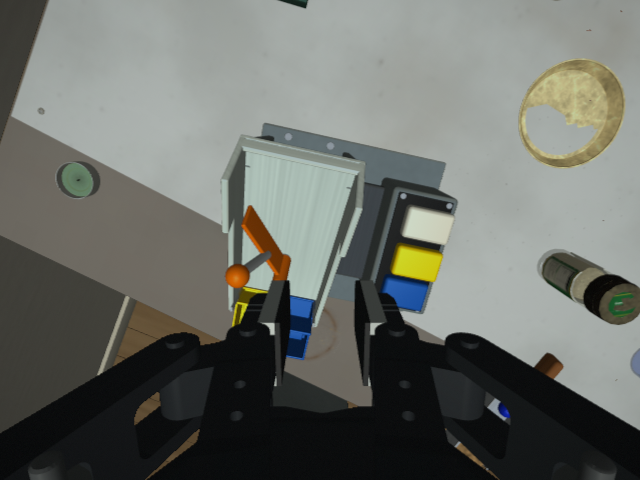

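The flap's free end is hard to the left at (250,210), and its knob at (237,277) closes the yellow lane. The blue key is down and yellow and white are up. Next I turn the wrist half round and go to the handle.

```bash
python3 - <<'E'
from h import *
plan([502,-133,250],Rd(174))
E
python3 -m handwheel '{"travel":[[0,0,0],[0,0.02,0],[0,0.04,0],[0,0.06,0],[0,0.08,0],[0,0.1,0],[0,0.12,0],[0,0.14,0],[0,0.16,0],[0,0.18,0],[0,0.2,0],[0,0.2,0]],"rot":[[0,0,-10],[0,0,-20],[0,0,-30],[0,0,-40],[0,0,-50],[0,0,-60],[0,0,-70],[0,0,-80],[0,0,-90],[0,0,-100],[0,0,-110],[0,0,-110]],"claw":[0.5,0.5,0.5,0.5,0.5,0.5,0.5,0.5,0.5,0.5,0.5,0.5]}' 40
python3 - <<'E'
from h import *
plan([502,-133,250],Rd(174))
E
```

```text
travel mm [-209.8  243.1   96.3] rot [   0.1    0.1 -149. ]
t: 19.95
ee_pos: [674.5, -6.2, 346.3]
eef_rot: [[-0.705, 0.709, 0.002], [0.709, 0.705, -0.0], [-0.001, 0.001, -1.0]]
contact_force: [-0.4, 0.5, -0.3]
grip_width: 0.503
grasp_force: 0.0
travel mm [  31.9 -211.8   96.1] rot [  0.    0.1 -39.1]
```

```bash
python3 -m handwheel '{"travel":[[0.005,-0.03,0.01],[0.01,-0.07,0.03],[0.02,-0.12,0.05],[0.025,-0.16,0.07],[0.03,-0.19,0.085],[0.032,-0.21,0.096],[0.032,-0.212,0.096],[0.032,-0.212,0.096]],"rot":[[0,0,-8],[0,0,-16],[0,0,-24],[0,0,-32],[0,0,-39],[0,0,-39],[0,0,-39],[0,0,-39]],"claw":[0.5,0.5,0.5,0.5,0.5,0.5,0.5,0.5]}' 40
python3 - <<'E'
from h import *
print(state()['ee_pos'],state()['q'])
capture('wrist')
L={}
for q,z in [('scoop',4),('scoop_mouth',7),('scoop_handle',32),('bead_1',7)]:
    for r in spot_point(q,'wrist')[:3]: X=atz('wrist',r['location'],z);print(q,r['location'],round(r['confidence'],2),X)
r=cut_out('scoop_handle','wrist')
if r:
    p=np.argwhere(r[0]['pixels'])[:,::-1].astype(float);print(r[0]['confidence'],r[0]['extent'])
    W=np.array([atz('wrist',a,44)[:2] for a in p[::5]])
    c=W.mean(0);v=np.linalg.svd(W-c,full_matrices=False)[2][0];v*=np.sign(v[0]);print(c,np.degrees(np.arctan2(v[1],v[0])),((W-c)@v).min(),((W-c)@v).max())
E
```

```text
t: 20.95
ee_pos: [502.5, -131.9, 251.1]
eef_rot: [[-0.994, 0.107, 0.003], [0.107, 0.994, -0.0], [-0.003, 0.0, -1.0]]
contact_force: [0.4, -0.3, 0.8]
grip_width: 0.501
grasp_force: 0.0
[ 502.5 -131.9  251.1] [-14.7  14.3  -7.7  67.8   0.   -8.6]
scoop [316.0, 108.4] 0.62 [ 421.8 -128.2    4. ]
scoop_mouth [317.7, 38.6] 0.56 [ 373.1 -121.6    7. ]
scoop_handle [314.8, 170.9] 0.79 [ 466.6 -133.8   32. ]
scoop_handle [302.0, 144.9] 0.56 [ 446.9 -141.    32. ]
bead_1 [302.0, 145.7] 0.89 [ 448.3 -142.4    7. ]
bead_1 [332.2, 106.9] 0.68 [ 421.7 -115.8    7. ]
bead_1 [315.0, 167.7] 0.57 [ 466.5 -134.1    7. ]
0.67 [317.4, 217.0, 28.3, 99.0]
[ 496.1 -136. ] -6.979732970782218 -34.01874588353342 39.75902201492866
```

Run:
```python
from h import *
plan([501,-136.3,86],Rd(173.5))
```

```text
travel mm [  1.4  -4.3 164.5] rot [-0.   0.1  0.5]
```

```bash
python3 -m handwheel '{"travel":[[0.001,-0.004,0.03],[0.001,-0.004,0.07],[0.001,-0.004,0.11],[0.001,-0.004,0.14],[0.001,-0.004,0.156],[0.001,-0.004,0.165],[0.001,-0.004,0.165]],"rot":[[0,0,0.5],[0,0,0.5],[0,0,0.5],[0,0,0.5],[0,0,0.5],[0,0,0.5],[0,0,0.5]],"claw":[0.5,0.5,0.5,0.5,0.5,0.5,0.5]}' 40
python3 -m handwheel '{"travel":[[0,0,0],[0,0,0],[0,0,0],[0,0,0],[0,0,0],[0,0,0]],"rot":[[0,0,0],[0,0,0],[0,0,0],[0,0,0],[0,0,0],[0,0,0]],"claw":[0.7,0.8,0.9,1,1,1]}' 90
```

```text
t: 22.12
ee_pos: [501.0, -136.2, 85.2]
eef_rot: [[-0.994, 0.114, 0.002], [0.114, 0.994, -0.0], [-0.002, -0.0, -1.0]]
contact_force: [-0.0, -0.5, 0.6]
grip_width: 0.502
grasp_force: 0.0
t: 22.88
ee_pos: [501.4, -136.4, 86.2]
eef_rot: [[-0.994, 0.114, 0.003], [0.114, 0.994, -0.001], [-0.003, -0.0, -1.0]]
contact_force: [-0.7, -0.2, 5.8]
grip_width: 0.127
grasp_force: 87.6
```

```bash
cat >> h.py <<'E'
def pour(mx,mz,th,g=130,yaw=SY):
    "TCP pose for scoop mouth at sorter (mx,0,mz), tilt th deg mouth down"
    t=np.radians(th);c,s=SR[:,0]
    ux=np.array([c*np.cos(t),s*np.cos(t),np.sin(t)]);uz=np.array([-c*np.sin(t),-s*np.sin(t),np.cos(t)])
    p=S(mx,0,mz)+g*ux+79*uz
    return p,np.c_[-ux,np.cross(uz,ux),-uz]
E
python3 -m handwheel '{"travel":[[0,0,-0.004],[0,0,-0.012],[0,0,-0.025],[0,0,-0.04],[0,0,-0.06],[0,0,-0.08],[0,0,-0.1],[0,0,-0.12],[0,0,-0.14],[0,0,-0.16],[0,0,-0.172],[0,0,-0.178]],"rot":[[0,0,0],[0,0.5,0],[0,1,0],[0,2,0],[0,3,0],[0,4,0],[0,5,0],[0,5,0],[0,5,0],[0,5,0],[0,5,0],[0,5,0]],"claw":[1,1,1,1,1,1,1,1,1,1,1,1]}' 90
python3 - <<'E'
from h import *
s=state();p,R=pour(70,197,-5);print(p);plan(p,R)
capture('wrist')
print([(x['location'],round(x['confidence'],2)) for x in spot_point('bead_1','wrist')],[(x['location'],round(x['confidence'],2)) for x in spot_point('scoop_mouth','wrist')],)
E
```

```text
t: 24.38
ee_pos: [500.6, -136.3, 264.1]
eef_rot: [[-0.99, 0.114, -0.084], [0.113, 0.994, 0.009], [0.085, -0.0, -0.996]]
contact_force: [-0.2, 0.2, -1.7]
grip_width: 0.122
grasp_force: 87.8
[729.8 232.4 264.4]
travel mm [-185.1  392.4  -16.1] rot [  1.6   0.1 -19.2]
[([290.8, 164.0], 0.98), ([291.8, 86.0], 0.93), ([356.2, 81.7], 0.85), ([76.1, 312.2], 0.21)] []
```

```bash
python3 -m handwheel '{"travel":[[-0.002,0.004,0],[-0.006,0.012,-0.001],[-0.012,0.025,-0.001],[-0.02,0.042,-0.002],[-0.029,0.061,-0.003],[-0.038,0.081,-0.004],[-0.048,0.101,-0.005],[-0.057,0.121,-0.006],[-0.067,0.141,-0.007],[-0.076,0.161,-0.007],[-0.086,0.181,-0.008],[-0.095,0.201,-0.008]],"rot":[[0,0,-0.2],[0,0,-0.6],[0,0,-1.2],[0,0,-2],[0,0,-3],[0,0,-4],[0.3,0,-5],[0.4,0,-6],[0.5,0,-7],[0.6,0,-8],[0.7,0,-9],[0.8,0,-10]],"claw":[1,1,1,1,1,1,1,1,1,1,1,1]}' 90
python3 - <<'E'
from h import *
p,R=pour(70,197,-5);plan(p,R)
E
```

```text
t: 26.02
ee_pos: [618.9, 53.8, 263.2]
eef_rot: [[-0.994, -0.062, -0.085], [-0.062, 0.998, -0.005], [0.085, 0.001, -0.996]]
contact_force: [0.7, 0.1, -1.9]
grip_width: 0.125
grasp_force: 87.9
travel mm [-121.3  171.3  -11.4] rot [ 0.8  0.1 -9.1]
```

```bash
python3 -m handwheel '{"travel":[[-0.014,0.02,-0.001],[-0.028,0.04,-0.003],[-0.042,0.06,-0.004],[-0.056,0.08,-0.006],[-0.07,0.1,-0.007],[-0.084,0.12,-0.008],[-0.098,0.138,-0.01],[-0.108,0.153,-0.011],[-0.116,0.163,-0.011],[-0.12,0.169,-0.011],[-0.121,0.171,-0.011],[-0.121,0.171,-0.011]],"rot":[[0,0,-1],[0,0,-2],[0,0,-3],[0.2,0,-4],[0.3,0,-5],[0.4,0,-6],[0.5,0,-7],[0.6,0,-8],[0.7,0,-8.5],[0.8,0,-9],[0.8,0,-9.1],[0.8,0,-9.1]],"claw":[1,1,1,1,1,1,1,1,1,1,1,1]}' 90
python3 - <<'E'
from h import *
s=state();print(s['q'])
save('wrist','w7.png');
for a in [(80,165,10),(86,152,24),(88,140,42)]: print(a);plan(*pour(*a))
E
```

```text
t: 27.52
ee_pos: [728.8, 230.7, 264.1]
eef_rot: [[-0.972, -0.219, -0.083], [-0.218, 0.976, -0.018], [0.085, 0.0, -0.996]]
contact_force: [-0.1, 0.1, -1.8]
grip_width: 0.122
grasp_force: 87.9
[17.4 44.4 45.3 95.8  0.4  4.8]
(80, 165, 10)
travel mm [10.7  1.7 -0.2] rot [  0.  -14.9  -0.1]
(86, 152, 24)
travel mm [ 33.3   1.6 -10. ] rot [  0.  -28.9  -0.1]
(88, 140, 42)
travel mm [ 74.8   1.6 -15.1] rot [ -0.  -46.9  -0.1]
```

View pics/w7.png

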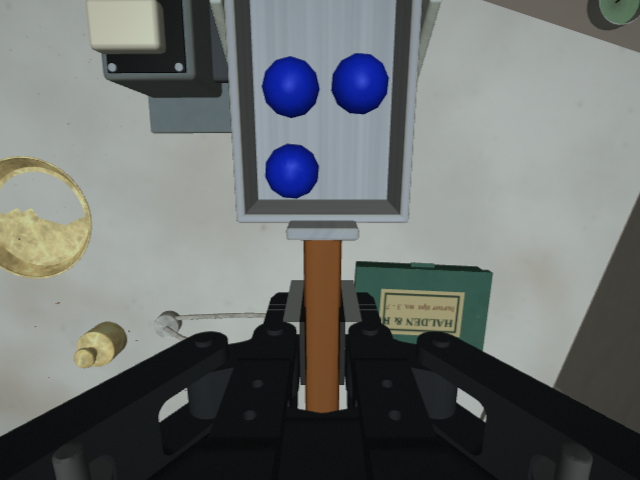

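```bash
python3 -m handwheel '{"travel":[[0.003,0.001,0],[0.007,0.001,0],[0.01,0.0015,0],[0.015,0.0015,-0.002],[0.021,0.0015,-0.004],[0.027,0.0015,-0.007],[0.033,0.0015,-0.01],[0.042,0.0015,-0.011],[0.053,0.0015,-0.012],[0.064,0.0015,-0.014],[0.075,0.0015,-0.015],[0.075,0.0015,-0.015]],"rot":[[0,-5,0],[0,-10,0],[0,-14,0],[0,-18,0],[0,-21,0],[0,-25,0],[0,-29,0],[0,-33,0],[0,-38,0],[0,-42,0],[0,-47,0],[0,-47,0]],"claw":[1,1,1,1,1,1,1,1,1,1,1,1]}' 90
python3 -m handwheel '{"travel":[[0,0,0],[0,0,0],[0,0,0],[0,0,0],[0,0,0],[0,0,0]],"rot":[[0,0,0],[0,0,0],[0,0,0],[0,0,0],[0,0,0],[0,0,0]],"claw":[1,1,1,1,1,1]}' 90
python3 - <<'E'
from h import *
save('wrist','w8.png');capture('top')
print([(x['location'],round(x['confidence'],2)) for x in spot_point('bead_1','wrist')],[(x['location'],round(x['confidence'],2)) for x in spot_point('bead_1','top')])
E
```

```text
t: 29.08
ee_pos: [654.6, 215.0, 284.6]
eef_rot: [[-0.725, -0.219, 0.653], [-0.162, 0.976, 0.146], [-0.669, 0.0, -0.743]]
contact_force: [-0.5, -0.3, -1.5]
grip_width: 0.123
grasp_force: 88.1
t: 29.82
ee_pos: [656.9, 216.1, 285.4]
eef_rot: [[-0.724, -0.219, 0.654], [-0.162, 0.976, 0.147], [-0.671, 0.0, -0.742]]
contact_force: [0.4, -0.3, -0.4]
grip_width: 0.121
grasp_force: 88.1
[] [([267.4, 279.4], 0.39)]
```

View pics/w8.png

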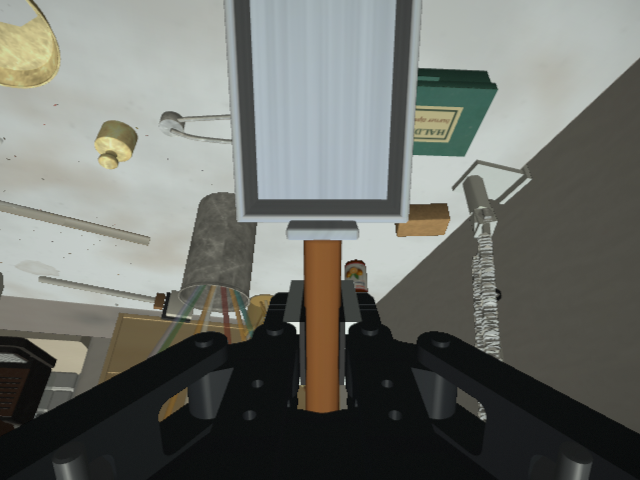

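The pan is empty, and the top camera finds a bead in the blue tray at (267,279). I'll level the scoop, raise it clear and carry it back.

Run:
```python
from h import *
plan(*pour(70,205,0))
```

```text
travel mm [-49.7  -0.1  47. ] rot [ 0.  42.1 -0.1]
```

```bash
python3 -m handwheel '{"travel":[[-0.015,0,-0.005],[-0.03,0,-0.005],[-0.04,0,0],[-0.045,0,0.01],[-0.05,0,0.02],[-0.05,0,0.03],[-0.05,0,0.04],[-0.05,0,0.047],[-0.05,0,0.047]],"rot":[[0,2,0],[0,6,0],[0,12,0],[0,20,0],[0,28,0],[0,36,0],[0,42,0],[0,42,0],[0,42,0]],"claw":[1,1,1,1,1,1,1,1,1]}' 90
python3 - <<'E'
from h import *
print(state()['contact_force'])
plan([501.2,-136.3,265],Rd(173.5))
E
```

```text
t: 31.15
ee_pos: [724.2, 231.2, 283.1]
eef_rot: [[-0.976, -0.219, 0.003], [-0.219, 0.976, 0.001], [-0.003, 0.0, -1.0]]
contact_force: [-0.8, 0.1, -0.5]
grip_width: 0.123
grasp_force: 88.0
[-0.8  0.1 -0.5]
travel mm [ 298.1 -309.8   17. ] rot [ 0.   0.2 19.1]
```

```bash
python3 -m handwheel '{"travel":[[0.01,-0.01,0],[0.035,-0.035,0],[0.07,-0.07,0.002],[0.105,-0.105,0.004],[0.14,-0.145,0.006],[0.175,-0.18,0.008],[0.21,-0.22,0.01],[0.24,-0.255,0.013],[0.27,-0.285,0.015],[0.29,-0.302,0.017],[0.298,-0.31,0.017],[0.298,-0.31,0.017]],"rot":[[0,0,0],[0,0,2],[0,0,4],[0,0,6],[0,0,8],[0,0,10],[0,0,12],[0,0,15],[0,0,17],[0,0.2,19],[0,0.2,19],[0,0.2,19]],"claw":[1,1,1,1,1,1,1,1,1,1,1,1]}' 90
python3 - <<'E'
from h import *
plan([501.4,-136.3,88],Rd(173.5))
im=capture('top');cv2.imwrite('pics/t9.png',cv2.resize(im[220:320,200:300,::-1],(600,600),interpolation=cv2.INTER_CUBIC))
print([(x['location'],round(x['confidence'],2)) for x in spot_point('bead_1','top')])
E
```

```text
t: 32.65
ee_pos: [500.5, -136.6, 267.3]
eef_rot: [[-0.994, 0.111, 0.001], [0.111, 0.994, 0.0], [-0.001, 0.0, -1.0]]
contact_force: [0.1, 0.1, -1.5]
grip_width: 0.121
grasp_force: 88.0
travel mm [ -0.6   0.3 179.3] rot [0.  0.1 0.1]
[([265.2, 284.6], 0.57), ([267.1, 277.3], 0.55), ([367.9, 293.4], 0.53), ([264.0, 272.9], 0.41)]
```

View pics/t9.png

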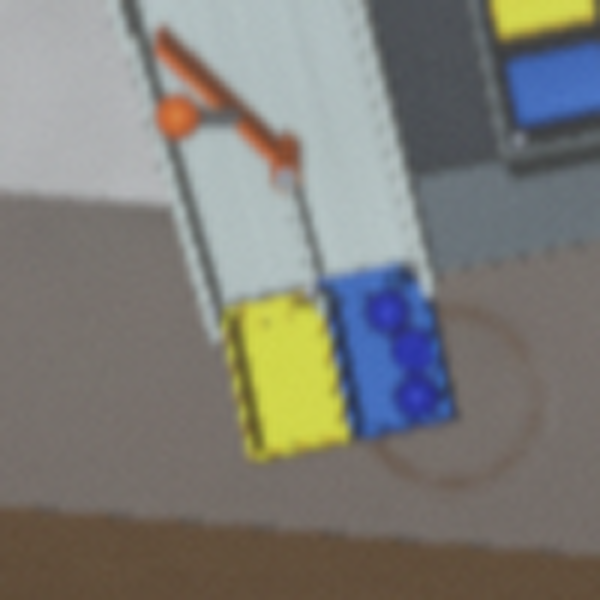

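All three beads are in the blue tray, at (388,310), (413,350) and (417,397) in the crop. The flap is still across. Now I set the scoop down.

```bash
python3 -m handwheel '{"travel":[[0,0,0.01],[0,0,0.04],[0,0,0.08],[0,0,0.12],[0,0,0.15],[0,0,0.165],[0,0,0.173],[0,0,0.177],[0,0,0.179],[0,0,0.179]],"rot":[[0,0,0],[0,0,0],[0,0,0],[0,0,0],[0,0,0],[0,0,0],[0,0,0],[0,0,0],[0,0,0],[0,0,0]],"claw":[1,1,1,1,1,1,1,1,1,1]}' 90
```

```text
t: 34.0
ee_pos: [501.1, -136.6, 87.9]
eef_rot: [[-0.994, 0.111, -0.0], [0.111, 0.994, 0.0], [0.0, 0.0, -1.0]]
contact_force: [0.6, 0.8, -0.7]
grip_width: 0.128
grasp_force: 88.0
```

```bash
python3 -m handwheel '{"travel":[[0,0,0.001],[0,0,0.0015],[0,0,0.0015],[0,0,0.0015],[0,0,0.0015],[0,0,0.0015]],"rot":[[0,0,0],[0,0,0],[0,0,0],[0,0,0],[0,0,0],[0,0,0]],"claw":[1,1,0.8,0.5,0.4,0.4]}' 60
python3 -m handwheel '{"travel":[[0,0,-0.01],[0,0,-0.03],[0,0,-0.06],[0,0,-0.1],[0,0,-0.14],[0,0,-0.16],[0,0,-0.16]],"rot":[[0,0,0],[0,0,0],[0,0,0],[0,0,0],[0,0,0],[0,0,0],[0,0,0]],"claw":[0.4,0.4,0.4,0.4,0.4,0.4,0.4]}' 60
python3 - <<'E'
from h import *
im=save('wrist','w10.png')
for q,z in [('scoop',4),('scoop_handle',32),('mat',4)]:
    for r in spot_point(q,'wrist')[:1]: print(q,r['location'],round(r['confidence'],2),atz('wrist',r['location'],z))
cv2.imwrite('pics/t10.png',np.hstack([cv2.resize(im,(400,300)),cv2.resize(capture('top')[180:330,130:500],(400,300))])[:,:,::-1])
E
```

```text
t: 34.75
ee_pos: [500.8, -136.5, 85.8]
eef_rot: [[-0.994, 0.111, -0.001], [0.111, 0.994, 0.001], [0.001, 0.001, -1.0]]
contact_force: [-0.7, 0.1, -0.2]
grip_width: 0.598
grasp_force: 0.0
t: 35.62
ee_pos: [501.7, -136.8, 247.9]
eef_rot: [[-0.994, 0.111, 0.002], [0.111, 0.994, -0.0], [-0.002, -0.0, -1.0]]
contact_force: [0.1, -1.1, -0.6]
grip_width: 0.599
grasp_force: 0.0
scoop [320.6, 105.6] 0.85 [ 417.1 -128.4    4. ]
scoop_handle [318.3, 168.4] 0.72 [ 461.2 -134.9   32. ]
```

View pics/t10.png

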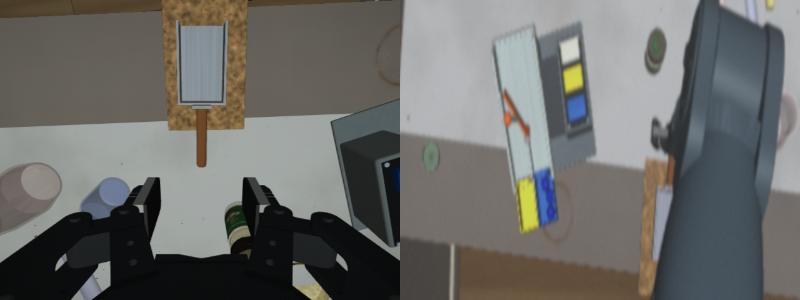

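The scoop lies level on the mat at (202,65) in the left half. The beads are in the blue tray and every bystander still stands. I'm handing the job in.

```bash
python3 -c "from workcell import *;print(finish_job())"
```

```text
the job is handed in; nothing more can be done
None
```

I handed the job in at about 36 s; it returned no verdict, but the last pictures show all three beads in the blue tray, the blue key down with yellow and white up, the flap across the yellow lane, the scoop flat on the mat, and the bottle, vase, jar and candle standing.

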